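Nest the parts cups and hold the label press's slide out at its mark

ROBOT

A 7-joint arm with a two-finger parallel gripper is mounted at the origin on the work surface. World frame = base frame: x ahead of the robot, y to its left, z up, the work surface at z = 0. Lengths are in m, angles in rad, forces in N, time in s.
With the tool pointing down it reaches from about 0.4 to 0.85 m from the base axis. Payload 10.4 kg.
Tool frame: the origin (TCP) lies between the finger pads; the fingertips stand r.nose_length ahead of it and the grasp point (between the pads) lies 6 mm ahead of it (r.nose_length is the distance from the TCP to the fingertips, in m); z points along the fingers, x is the direction in which the jaws open and shut, and the axes are right-handed (so a half turn about z gives the same grasp; the last joint's range is limited). The gripper opens to 87 mm and grips with 3 to 60 N. Pads are 19 mm wide; open, the fingers measure 117 mm over their backs; the gripper's body (75 mm by 190 mm) begins 51 mm behind the grasp point.
Start: joints at [1.102, 0.332, -0.065, 1.46, 0.022, 1.35, -0.088], TCP at [0.27, -0.564, 0.248] pointing down, gripper open.
Joint ranges: [-2.6, 2.6], [-0.5, 2.12], [-1.47, 1.34], [0.16, 2.42], [-1.27, 4.41], [0.06, 2.06], [-2.6, 2.6]. Speed limits (rad/s): [2.22, 2.22, 2.79, 2.79, 3.14, 3.14, 3.14].

INTERFACE

Orientations are given as a unit quaternion [x, y, z, w].
In Python, from bench import r gives the robot as it stands. The module is installed in compiled form; this text tells all that it offers.
- The arm moves only by the shell command python3 -m creep 'ROWS' [OPENING] [FORCE]. ROWS is JSON, a list of rows, each an object of numbers: "x", "y", "z": the shift along the world's x, y, z in m; "spin": the turn about the world's z in degrees. In form: [{"x": .., "y": .., "z": .., "spin": ..}, ...]. A call has 1 to 12 rows; each row is the pose to reach, as a shift and turn from the pose commanded when the call began; what a row does not reach only later rows make up. A row lasts 1/8 s, in which the tool goes at most 62.5 mm and 10.7 degrees, less where a joint would pass 70% of its speed; a pose out of reach is approached as far as the arm can. A call with a gripper value outside its range is refused whole. OPENING is the finger opening in m, from 0 to 0.087, set as the call begins (- or left out, the last holds). The fingers move at their own pace and stop on an object; FORCE is the grip in N (left out, the last holds). Time passes only in rows, so rows that repeat a pose let the fingers close. It gives the time, the measured TCP pose, the force and the opening at its end, in the units of the state.
- r.read_state(): the state, without advancing time (a new reading comes with each control period).
- r.camera(name): name is "scene" or "top" or "wrist"; returns a dict with "pixels" (420x560x3 uint8, blue, green, red), "z_map" (420x560 float32, m along the optical axis (not along the pixel's ray), 0 where there is no reading), "K" (3x3 intrinsics, pixels), "R" (3x3) and "t" (3): a world point X has camera coordinates R X + t. Camera axes: x right, y down, z forward; pixel columns grow to the right and rows downward; lengths in m; the calibration is good to about 2 mm. A picture is of the moment at which its call begins.
- r.close_job(): hands the job in, once; it reports no verdict.
The state is a dict: "time": time; "joint_positions": joint angles; "joint_vel": joint speeds; "joint_torque": joint torques, N m; "ee_pos": TCP position; "eef_rot": TCP orientation; "ft_force": force on the tool from outside, world axes, zero at the start; "torque": the same for the moment, N m; "width": finger opening in m.
Only numpy, scipy, OpenCV 4.12 (cv2) and the standard library are available. Lean on these libraries where they do the work, as an engineer would, in place of code of your own. Each camera call takes 0.05 s, during which the arm holds its last target. There are 200 camera calls.

TASK

Clear the way in front of the label press by nesting the three steel cups by size where the slide will not reach them: the middle one upright in the wide low one, the tall narrow one upright in the middle one, the wide one standing on the table. Then take the black bar handle of the press's spring-return slide, draw the slide out until its little side pointer stands opposite the fin of the index clamp on the rail, and hold it there: finish while still gripping the handle, as it springs back if released. Leave the other things on the table where they are.

Things in the scene. Friction and masses are not known exactly. Their poses are not given: they have to be found in the camera images.
- press: white column press on the robot's left, fixed, 455 mm tall. Origin on the table under it, z up; its -x axis points out of its front, the way the slide comes out (about world -y). Dark foot 170 mm wide (y), 30 high, x -100 to +150 mm. Head, 100 mm wide, reaches forward to x = -70 mm, 109 to 305 mm up. Fixed index rail, 14 mm wide, 24 high, on the table at y = -84 mm, from the foot to x = -245 mm
- slide: spring-return slide; travels 0 to 150 mm along press -x; no latch. Origin at the centre of its black bar handle (14 mm thick in x, 92 wide in y, 34 tall), 40 mm above the table; axes as the press's; press x = -200 mm, y = 0 when home. Two 10 mm rods at y = +-36 mm join it to the platen 73 mm behind (110 wide, top 53 mm up); open between: pinch the bar's middle from above, fingers in front and behind
- pointer (a point): tip of the small steel pointer on the side of the slide's platen, 42 mm above the table; moves with the slide; the spring pulls home with 4.5 N at home, rising 0.9 N per cm drawn out, and the mark lies 80 to 115 mm out; at press x = -110 mm, y = -74 mm when home
- index: index clamp on the rail: dark saddle 24 mm long with an upright steel fin 5 mm thick, 34 to 50 mm above the table; fixed, but elsewhere along the rail each time. Origin on the table under the fin's centre, axes as the press's. The slide is at the mark when the pointer has the fin's x in this frame (x = 0)
- cup_wide: wide low open steel cup, 92 mm outer diameter, 44 mm tall, wall 4 mm, floor 4 mm thick, nearly straight sides; origin at the centre of its underside, z up; 0.16 kg
- cup_middle: middle open steel cup, 64 mm outer diameter, 72 mm tall, wall 4 mm, floor 4 mm thick; origin at the centre of its underside, z up; about 0.13 kg. In the wide cup its rim stands 32 mm above the wide cup's rim. It starts in front of the slide
- cup_narrow: tall narrow open steel cup, 40 mm outer diameter, 96 mm tall, wall 4 mm, floor 4 mm thick; origin at the centre of its underside, z up; about 0.10 kg. In the middle cup its rim stands 28 mm above the middle cup's rim. It starts in front of the slide, beside the middle cup
- thread_cone: bystander: white cone of thread, 54 mm across at the foot, 100 mm tall, origin at the centre of its underside; it and the wide cup swap places between starts
- bobbin: bystander: small aluminium bobbin lying flat, 28 mm across, 13 mm tall, origin at the centre of its underside
- tape_roll: bystander: cardboard ring lying flat, 90 mm across, 24 mm tall, origin at the centre of its underside
- oil_bottle: bystander: clear bottle with white cap, 44 mm across, 120 mm tall, origin at the centre of its underside
- screwdriver: bystander: screwdriver lying on the table, about 200 mm long, along its x axis
- snips: bystander: thread snips with black grips lying flat, 110 mm long, 8 mm thick

How it is judged:
By the outcome, as a careful person would: the job done as asked, in the order asked, and still so for the second after the job is handed in, while the arm keeps its last pose, push and grip.
It also fails if it takes over 72 s, if anything falls off the work surface, if the arm or the gripper's body presses on something with over 40 N, if the wrist force passes 120 N, or if a joint passes its speed limit or range.

## Working session

There is one attempt and no reset: what is moved stays moved. The work goes in short steps, Python scripts to look and compute and a shell command to move; the robot and the scene stay as the last step left them, time stands still between calls to the robot, and variables do not carry over. Pictures are saved under pics/ and viewed, about 8 in all and at most 12, crops included, and the job is handed in when it is done.

```bash
mkdir -p pics; cat > h.py <<'E'
import numpy as np, cv2
from bench import r
def save(c,n): cv2.imwrite(f'pics/{n}.png',c['pixels'])
def world(c):
    v,u=np.mgrid[0:420,0:560]; z=c['z_map']; K=c['K']
    P=np.stack([(u-K[0,2])/K[0,0]*z,(v-K[1,2])/K[1,1]*z,z],-1)
    return (P-c['t'])@c['R']
def ray(c,u,v,h):
    d=c['R'].T@np.linalg.inv(c['K'])@[u,v,1.]; o=-c['R'].T@c['t']
    return o+d*(h-o[2])/d[2]
E
python3 - <<'E'
from h import *
a=r.camera('top');b=r.camera('scene');save(a,'top1');save(b,'scene1')
np.savez('t.npz',**a);np.savez('s.npz',**b)
for c in(a,b): print(c['K'].round(1).tolist(),c['R'].round(3).tolist(),c['t'].round(3),(c['z_map']>0).mean())
s=r.read_state();print({k:np.round(v,3) for k,v in s.items()},r.nose_length)
E
```

```text
[[505.7, 0.0, 272.5], [0.0, 505.7, 208.4], [0.0, 0.0, 1.0]] [[0.007, -1.0, 0.023], [-0.98, -0.011, -0.197], [0.197, -0.022, -0.98]] [0.043 0.606 1.267] 0.9959141156462585
[[494.4, 0.0, 273.0], [0.0, 494.4, 207.3], [0.0, 0.0, 1.0]] [[0.815, 0.579, -0.012], [0.415, -0.599, -0.685], [-0.404, 0.553, -0.729]] [-0.525 -0.155  1.496] 0.9961011904761905
{'time': np.float64(0.1), 'joint_positions': array([ 1.102,  0.333, -0.065,  1.461,  0.022,  1.35 , -0.088]), 'joint_vel': array([-0.001, -0.001, -0.001, -0.002,  0.001,  0.001,  0.001]), 'joint_torque': array([ 2.0000e-03, -6.2454e+01,  2.5000e-02, -3.9072e+01, -6.1000e-02,
        3.6000e-02, -0.0000e+00]), 'ee_pos': array([ 0.269, -0.564,  0.247]), 'eef_rot': array([ 0.846, -0.533, -0.001, -0.   ]), 'ft_force': array([0.571, 0.146, 0.337]), 'torque': array([ 0.05 , -0.015,  0.025]), 'width': np.float64(0.087)} 0.025
```

View pics/top1.png

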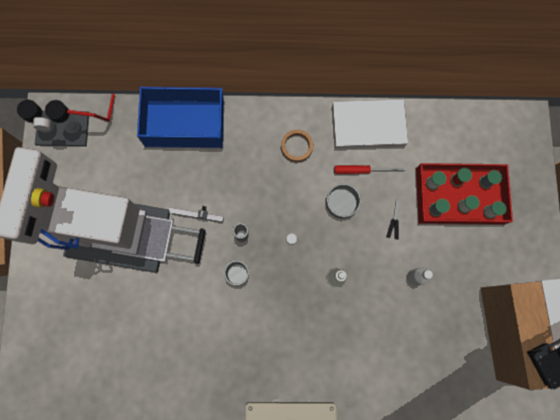

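View pics/scene1.png

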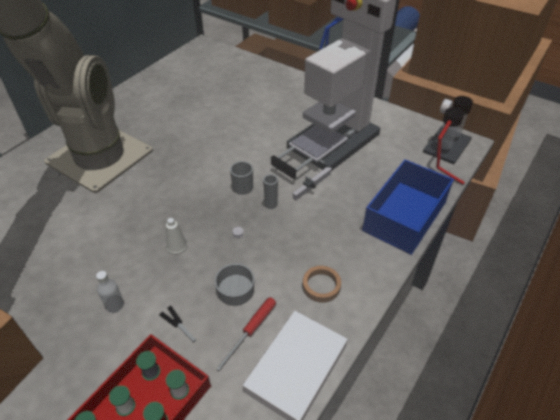

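The top view shows the narrow cup at (241,232), the middle cup at (237,273), the wide cup at (342,203), the bobbin at (292,239), the cone at (341,276), the bar handle at (200,246) and the index clamp at (204,212). The scene view agrees with this layout. Next I measure them.

```bash
python3 - <<'E'
from h import *
a=dict(np.load('t.npz'));W=world(a)
for n,u,v,R,lo,hi in[('narrow',241,232,17,.06,.12),('middle',237,273,20,.05,.1),('wide',342,203,24,.03,.06),('cone',341,276,20,.02,.2),('bobbin',292,239,12,.006,.03),('tape',297,146,25,.01,.04),('handle',200,246,25,.05,.09)]:
    w=W[v-R:v+R+1,u-R:u+R+1].reshape(-1,3); w=w[(w[:,2]>lo)&(w[:,2]<hi)]
    if n=='handle':
        px=a['pixels'][v-R:v+R+1,u-R:u+R+1].reshape(-1,3)
        w=W[v-R:v+R+1,u-R:u+R+1].reshape(-1,3); k=(px.max(1)<45)&(w[:,2]>.045)&(w[:,2]<.07); w=w[k]
    if len(w)<5: print(n,len(w));continue
    (cx,cy),rr=cv2.minEnclosingCircle(w[:,:2].astype(np.float32))
    print(n,len(w),round(cx,4),round(cy,4),'r',round(rr,4),'zmax',w[:,2].max().round(4),cv2.minAreaRect((w[:,:2]*1000).astype(np.float32)) if n=='handle' else '')
print('table',np.median(W[330:360,150:200,2]))
im=a['pixels'][190:280,130:260];cv2.imwrite('pics/crop.png',cv2.resize(im,None,fx=6,fy=6,interpolation=cv2.INTER_CUBIC))
E
```

```text
narrow 119 0.5412 0.1315 r 0.0196 zmax 0.0988 
middle 151 0.4375 0.1405 r 0.032 zmax 0.0754 
wide 224 0.6358 -0.1409 r 0.0467 zmax 0.0507 
cone 244 0.4297 -0.123 r 0.0233 zmax 0.1039 
bobbin 84 0.5282 0.0114 r 0.0293 zmax 0.0189 
tape 401 0.7943 -0.0182 r 0.0461 zmax 0.0301 
handle 161 0.506 0.2374 r 0.0443 zmax 0.0627 ((506.1480712890625, 238.17230224609375), (11.556241989135742, 88.34355163574219), 81.41851043701172)
table -0.0018613630241595546
```

View pics/crop.png

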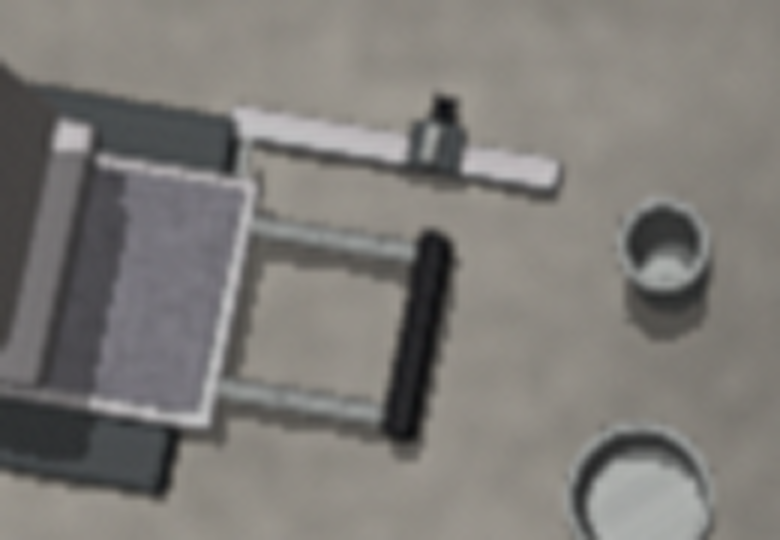

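The crop shows the clamp saddle at full-image (202,214), with its fin pale on top, and the slide axis running about 8.6° off world -y. All three cups are located well enough to approach, so I'll go above the middle cup with the jaws aligned to the slide axis.

```bash
python3 -m creep '[{"x":0.03,"y":0.055,"z":0,"spin":-8},{"x":0.06,"y":0.11,"z":0,"spin":-16},{"x":0.09,"y":0.165,"z":0,"spin":-24},{"x":0.12,"y":0.22,"z":0,"spin":-34},{"x":0.15,"y":0.27,"z":0,"spin":-34},{"x":0.17,"y":0.33,"z":0,"spin":-34},{"x":0.17,"y":0.39,"z":0,"spin":-34},{"x":0.17,"y":0.45,"z":0,"spin":-34},{"x":0.17,"y":0.51,"z":0,"spin":-34},{"x":0.17,"y":0.57,"z":0,"spin":-34},{"x":0.17,"y":0.63,"z":0,"spin":-34},{"x":0.17,"y":0.65,"z":0,"spin":-34}]' 0.087 25
python3 - <<'E'
from h import *
c=r.camera('wrist');save(c,'w1');np.savez('w.npz',**c);print(r.read_state()['ee_pos'],c['R'].T.round(3).tolist(),-c['R'].T@c['t'])
E
```

```text
time: 1.6
ee_pos: [0.4388, 0.0898, 0.2476]
eef_rot: [-0.655, 0.756, 0.0, 0.0]
ft_force: [0.9, -1.2, 0.2]
width: 0.0869
[0.43877404 0.09083878 0.24758149] [[-0.143, -0.959, -0.245], [-0.99, 0.139, 0.036], [-0.001, 0.248, -0.969]] [0.50562229 0.08022598 0.38441875]
```

View pics/w1.png

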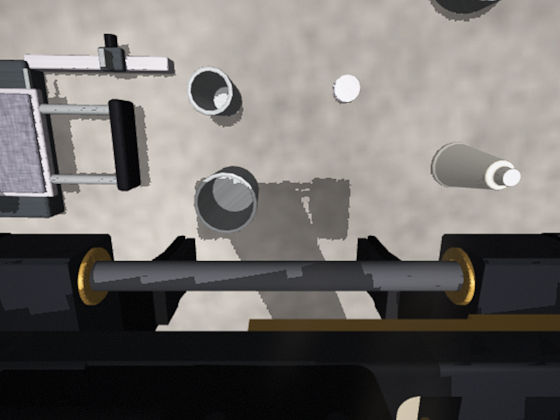

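The wrist view shows the middle cup at (227,200), the narrow cup at (212,93), the bar at (123,145) and the clamp at (111,52). The bar stands nearly square to the jaws. I'll take the second measurement from this view.

```bash
python3 - <<'E'
from h import *
a=dict(np.load('w.npz'));W=world(a)
for n,u,v,R,lo,hi in[('narrow',215,95,32,.085,.12),('middle',227,200,38,.062,.1),('handle',123,145,48,.05,.07)]:
    w=W[v-R:v+R+1,max(0,u-R):u+R+1].reshape(-1,3);px=a['pixels'][v-R:v+R+1,max(0,u-R):u+R+1].reshape(-1,3)
    k=(w[:,2]>lo)&(w[:,2]<hi)
    if n=='handle': k&=px.max(1)<60
    w=w[k]
    (cx,cy),rr=cv2.minEnclosingCircle(w[:,:2].astype(np.float32))
    print(n,len(w),round(cx,4),round(cy,4),'r',round(rr,4),'z',np.percentile(w[:,2],[50,100]).round(4),cv2.minAreaRect((w[:,:2]*1000).astype(np.float32)) if n=='handle' else '')
print('table',np.median(W[100:140,280:320,2]))
E
```

```text
narrow 829 0.5423 0.1321 r 0.02 z [0.0952 0.0977] 
middle 979 0.4378 0.1415 r 0.032 z [0.0711 0.0735] 
handle 1347 0.5083 0.2383 r 0.0451 z [0.0561 0.059 ] ((508.5263366699219, 239.75086975097656), (14.357013702392578, 89.68258666992188), 81.2992935180664)
table -0.0002866827861204966
```

```bash
python3 -m creep '[{"x":-0.002,"y":0.03,"z":0},{"x":-0.002,"y":0.055,"z":0},{"x":-0.002,"y":0.055,"z":0},{"x":-0.002,"y":0.055,"z":-0.04},{"x":-0.002,"y":0.055,"z":-0.06},{"x":-0.002,"y":0.055,"z":-0.06}]'
```

```text
invalid input at $[0]: expected keys x, y, z, spin
```

```bash
python3 -m creep '[{"x":-0.002,"y":0.03,"z":0,"spin":0},{"x":-0.002,"y":0.055,"z":0,"spin":0},{"x":-0.002,"y":0.055,"z":0,"spin":0},{"x":-0.002,"y":0.055,"z":-0.04,"spin":0},{"x":-0.002,"y":0.055,"z":-0.06,"spin":0},{"x":-0.002,"y":0.055,"z":-0.06,"spin":0},{"x":-0.002,"y":0.055,"z":-0.06,"spin":0}]'
```

```text
time: 2.52
ee_pos: [0.438, 0.1405, 0.1884]
eef_rot: [-0.653, 0.758, -0.0, 0.0]
ft_force: [0.3, -0.9, 0.3]
width: 0.0871
```

```bash
python3 -m creep '[{"x":0,"y":0.001,"z":-0.04,"spin":0},{"x":0,"y":0.001,"z":-0.08,"spin":0},{"x":0,"y":0.001,"z":-0.105,"spin":0},{"x":0,"y":0.001,"z":-0.118,"spin":0},{"x":0,"y":0.001,"z":-0.118,"spin":0},{"x":0,"y":0.001,"z":-0.118,"spin":0}]' && python3 -m creep '[{"x":0,"y":0,"z":0,"spin":0},{"x":0,"y":0,"z":0,"spin":0},{"x":0,"y":0,"z":0,"spin":0},{"x":0,"y":0,"z":0,"spin":0},{"x":0,"y":0,"z":0,"spin":0},{"x":0,"y":0,"z":0,"spin":0}]' 0.05 20
```

```text
time: 3.28
ee_pos: [0.4384, 0.1423, 0.0708]
eef_rot: [-0.653, 0.757, -0.001, 0.001]
ft_force: [0.7, 0.2, -0.6]
width: 0.087
time: 4.03
ee_pos: [0.4376, 0.142, 0.0697]
eef_rot: [-0.653, 0.757, -0.0, -0.0]
ft_force: [-0.9, -0.4, 5.4]
width: 0.0619
```

```bash
python3 -m creep '[{"x":0,"y":0,"z":0.03,"spin":0},{"x":0,"y":0,"z":0.08,"spin":0},{"x":0.01,"y":-0.02,"z":0.12,"spin":0},{"x":0.04,"y":-0.06,"z":0.12,"spin":0},{"x":0.07,"y":-0.1,"z":0.12,"spin":0},{"x":0.1,"y":-0.145,"z":0.12,"spin":0},{"x":0.13,"y":-0.19,"z":0.12,"spin":0},{"x":0.16,"y":-0.23,"z":0.12,"spin":0},{"x":0.185,"y":-0.265,"z":0.12,"spin":0},{"x":0.198,"y":-0.282,"z":0.12,"spin":0},{"x":0.198,"y":-0.282,"z":0.12,"spin":0},{"x":0.198,"y":-0.282,"z":0.12,"spin":0}]'
python3 - <<'E'
from h import *
c=r.camera('wrist');a=r.camera('top');cv2.imwrite('pics/p2.png',np.hstack([cv2.resize(c['pixels'],(400,300)),cv2.resize(a['pixels'],(400,300))]));W=world(a)
w=W[179:228,318:367].reshape(-1,3);w=w[(w[:,2]>.035)&(w[:,2]<.055)];print(r.read_state()['ee_pos'],len(w))
W=world(c);k=(W[...,2]>.037)&(W[...,2]<.05)&(np.hypot(W[...,0]-.636,W[...,1]+.141)<.06);w=W[k];print(len(w),cv2.minEnclosingCircle(w[:,:2].astype(np.float32)))
k=(W[...,2]>.18)&(W[...,2]<.21)&(np.hypot(W[...,0]-.636,W[...,1]+.141)<.045);print(W[k][:,2].max() if k.any() else 0)
E
```

```text
time: 5.52
ee_pos: [0.6351, -0.1387, 0.1891]
eef_rot: [-0.653, 0.757, 0.001, -0.0]
ft_force: [-0.2, 0.7, -1.2]
width: 0.0625
[ 0.63519896 -0.13862046  0.18959738] 104
921 ((0.6359615921974182, -0.14017075300216675), 0.045794952660799026)
0.209990714342167
```

View pics/p2.png

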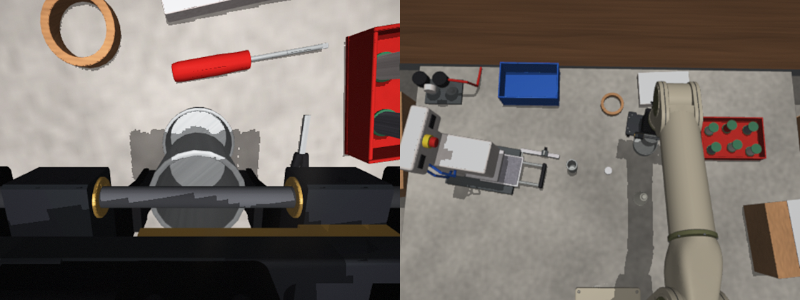

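The cup hangs upright, centred over the wide cup. Lowering it in now.

```bash
python3 -m creep '[{"x":0.001,"y":-0.001,"z":-0.04,"spin":0},{"x":0.001,"y":-0.001,"z":-0.075,"spin":0},{"x":0.001,"y":-0.001,"z":-0.095,"spin":0},{"x":0.001,"y":-0.001,"z":-0.107,"spin":0},{"x":0.001,"y":-0.001,"z":-0.113,"spin":0},{"x":0.001,"y":-0.001,"z":-0.115,"spin":0},{"x":0.001,"y":-0.001,"z":-0.115,"spin":0},{"x":0.001,"y":-0.001,"z":-0.115,"spin":0}]'
```

```text
time: 6.62
ee_pos: [0.6369, -0.141, 0.0752]
eef_rot: [-0.653, 0.757, -0.0, 0.0]
ft_force: [-0.1, 0.7, -1.3]
width: 0.0621
```

```bash
python3 -m creep '[{"x":0,"y":0,"z":-0.001,"spin":0},{"x":0,"y":0,"z":-0.002,"spin":0},{"x":0,"y":0,"z":-0.002,"spin":0},{"x":0,"y":0,"z":-0.002,"spin":0}]' && python3 -m creep '[{"x":0,"y":0,"z":0,"spin":0},{"x":0,"y":0,"z":0,"spin":0},{"x":0,"y":0,"z":0,"spin":0},{"x":0,"y":0,"z":0,"spin":0},{"x":0,"y":0,"z":0.03,"spin":0},{"x":0,"y":0,"z":0.08,"spin":0},{"x":-0.02,"y":0.04,"z":0.12,"spin":0},{"x":-0.045,"y":0.09,"z":0.14,"spin":0},{"x":-0.06,"y":0.14,"z":0.14,"spin":0},{"x":-0.075,"y":0.19,"z":0.14,"spin":0},{"x":-0.09,"y":0.24,"z":0.14,"spin":0},{"x":-0.095,"y":0.273,"z":0.14,"spin":0}]' 0.087
```

```text
time: 7.12
ee_pos: [0.6369, -0.141, 0.0739]
eef_rot: [-0.653, 0.757, -0.001, 0.0]
ft_force: [-3.1, 0.6, 7.8]
width: 0.0619
time: 8.62
ee_pos: [0.5404, 0.1348, 0.213]
eef_rot: [-0.654, 0.756, -0.0, 0.0]
ft_force: [0.5, 0.0, -0.0]
width: 0.0872
```

```bash
python3 -m creep '[{"x":0.001,"y":0,"z":0,"spin":0},{"x":0.001,"y":0,"z":-0.04,"spin":0},{"x":0.001,"y":0,"z":-0.08,"spin":0},{"x":0.001,"y":0,"z":-0.105,"spin":0},{"x":0.001,"y":0,"z":-0.115,"spin":0},{"x":0.001,"y":0,"z":-0.115,"spin":0},{"x":0.001,"y":0,"z":-0.115,"spin":0}]' && python3 -m creep '[{"x":0,"y":0,"z":0,"spin":0},{"x":0,"y":0,"z":0,"spin":0},{"x":0,"y":0,"z":0,"spin":0},{"x":0,"y":0,"z":0,"spin":0},{"x":0,"y":0,"z":0,"spin":0},{"x":0,"y":0,"z":0,"spin":0},{"x":0,"y":0,"z":0,"spin":0}]' 0.028 20
python3 - <<'E'
from h import *
a=r.camera('top');c=r.camera('scene');np.savez('s2.npz',**c);W=world(a)
im=c['pixels'];cv2.imwrite('pics/p3.png',np.hstack([cv2.resize(im[130:330,150:350],(400,400)),cv2.resize(a['pixels'][130:280,280:430],(400,400))]))
E
```

```text
time: 9.5
ee_pos: [0.5433, 0.1321, 0.0988]
eef_rot: [-0.653, 0.757, -0.001, 0.001]
ft_force: [1.9, -0.3, 0.5]
width: 0.0872
time: 10.38
ee_pos: [0.5425, 0.1322, 0.0975]
eef_rot: [-0.653, 0.757, 0.0, -0.0]
ft_force: [0.5, -0.3, 0.1]
width: 0.0391
```

View pics/p3.png

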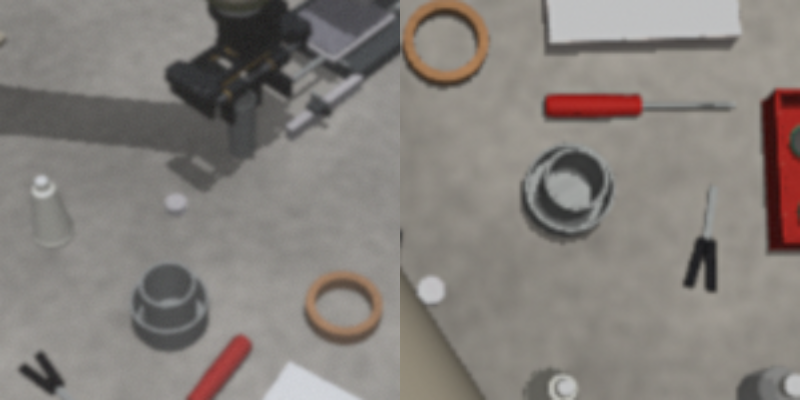

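Middle cup stands upright inside the wide one (right half, around (572,185)), and the narrow cup is gripped. Carrying it over.

```bash
python3 -m creep '[{"x":0,"y":0,"z":0.03,"spin":0},{"x":0,"y":0,"z":0.08,"spin":0},{"x":0.005,"y":-0.01,"z":0.12,"spin":0},{"x":0.02,"y":-0.05,"z":0.125,"spin":0},{"x":0.035,"y":-0.1,"z":0.125,"spin":0},{"x":0.05,"y":-0.15,"z":0.125,"spin":0},{"x":0.07,"y":-0.2,"z":0.125,"spin":0},{"x":0.085,"y":-0.245,"z":0.125,"spin":0},{"x":0.094,"y":-0.273,"z":0.125,"spin":0},{"x":0.094,"y":-0.273,"z":0.125,"spin":0},{"x":0.094,"y":-0.273,"z":0.125,"spin":0}]'
python3 - <<'E'
from h import *
c=r.camera('wrist');W=world(c);save(c,'w3')
for lo,hi,R in[(.066,.085,.045),(.037,.052,.06)]:
    k=(W[...,2]>lo)&(W[...,2]<hi)&(np.hypot(W[...,0]-.636,W[...,1]+.141)<R);w=W[k][:,:2]
    # circle fit by least squares on points near outer edge
    print(len(w),cv2.minEnclosingCircle(w.astype(np.float32)),np.percentile(w,[0,100],axis=0).round(4).tolist())
print(r.read_state()['ee_pos'])
E
```

```text
time: 11.85
ee_pos: [0.6364, -0.1398, 0.2223]
eef_rot: [-0.653, 0.757, 0.0, 0.0]
ft_force: [0.2, 1.1, -1.6]
width: 0.0389
743 ((0.6371138691902161, -0.14118246734142303), 0.032048240303993225) [[0.6137, -0.1726], [0.6688, -0.1093]]
1111 ((0.6358627676963806, -0.14035029709339142), 0.045816320925951004) [[0.5983, -0.186], [0.6814, -0.0949]]
[ 0.6363857  -0.13940933  0.22251796]
```

View pics/w3.png

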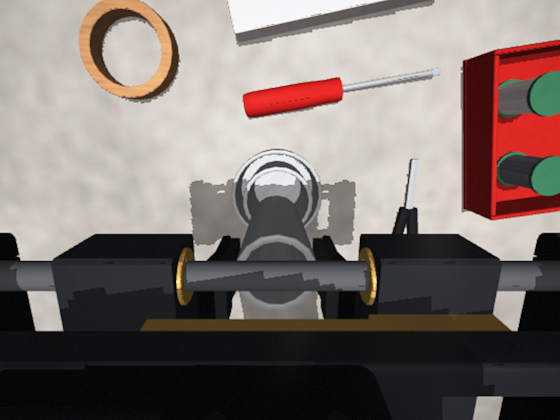

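The narrow cup is upright over the nest (nest at (278,190)). Offset is under 2 mm, so I'll lower it.

```bash
python3 -m creep '[{"x":0.001,"y":-0.001,"z":-0.03,"spin":0},{"x":0.001,"y":-0.001,"z":-0.06,"spin":0},{"x":0.001,"y":-0.001,"z":-0.085,"spin":0},{"x":0.001,"y":-0.001,"z":-0.1,"spin":0},{"x":0.001,"y":-0.001,"z":-0.11,"spin":0},{"x":0.001,"y":-0.001,"z":-0.114,"spin":0},{"x":0.001,"y":-0.001,"z":-0.116,"spin":0},{"x":0.001,"y":-0.001,"z":-0.118,"spin":0},{"x":0.001,"y":-0.001,"z":-0.118,"spin":0},{"x":0.001,"y":-0.001,"z":-0.118,"spin":0}]'
```

```text
time: 13.15
ee_pos: [0.6381, -0.1419, 0.1055]
eef_rot: [-0.653, 0.757, -0.001, 0.0]
ft_force: [-1.1, 0.8, 5.4]
width: 0.0392
```

```bash
python3 -m creep '[{"x":0,"y":0,"z":0,"spin":0},{"x":0,"y":0,"z":0,"spin":0},{"x":0,"y":0,"z":0,"spin":0},{"x":0,"y":0,"z":0.02,"spin":0},{"x":0,"y":0,"z":0.07,"spin":0},{"x":0,"y":0.01,"z":0.12,"spin":0},{"x":-0.02,"y":0.06,"z":0.14,"spin":0},{"x":-0.04,"y":0.115,"z":0.14,"spin":0},{"x":-0.06,"y":0.17,"z":0.14,"spin":0},{"x":-0.08,"y":0.22,"z":0.14,"spin":0},{"x":-0.1,"y":0.27,"z":0.14,"spin":0},{"x":-0.11,"y":0.3,"z":0.14,"spin":0}]' 0.065
python3 - <<'E'
from h import *
c=r.camera('wrist');a=r.camera('scene');t=r.camera('top');np.savez('w4.npz',**c);np.savez('t4.npz',**t)
cv2.imwrite('pics/p4.png',np.hstack([c['pixels'],cv2.resize(a['pixels'][240:330,190:280],(240,240)).repeat(1,0) if 0 else np.vstack([cv2.resize(a['pixels'][220:320,180:280],(240,240)),np.zeros((180,240,3),np.uint8)])]))
W=world(t)
for lo,hi,R in[(.095,.115,.04),(.07,.085,.045),(.04,.053,.06)]:
    k=(W[...,2]>lo)&(W[...,2]<hi)&(np.hypot(W[...,0]-.636,W[...,1]+.141)<R);w=W[k]
    if len(w): print(len(w),cv2.minEnclosingCircle(w[:,:2].astype(np.float32)),w[:,2].max())
print(r.read_state()['ee_pos'])
E
```

```text
time: 14.65
ee_pos: [0.5262, 0.1612, 0.2465]
eef_rot: [-0.654, 0.756, -0.001, 0.001]
ft_force: [-0.1, -1.0, -0.1]
width: 0.065
86 ((0.6361424922943115, -0.14223560690879822), 0.020160416141152382) 0.1082064468824407
158 ((0.6361538767814636, -0.14194796979427338), 0.03239266946911812) 0.08496673598366061
189 ((0.6343474388122559, -0.14083391427993774), 0.04624194651842117) 0.052922381774974554
[0.52697741 0.16008284 0.24615214]
```

View pics/p4.png

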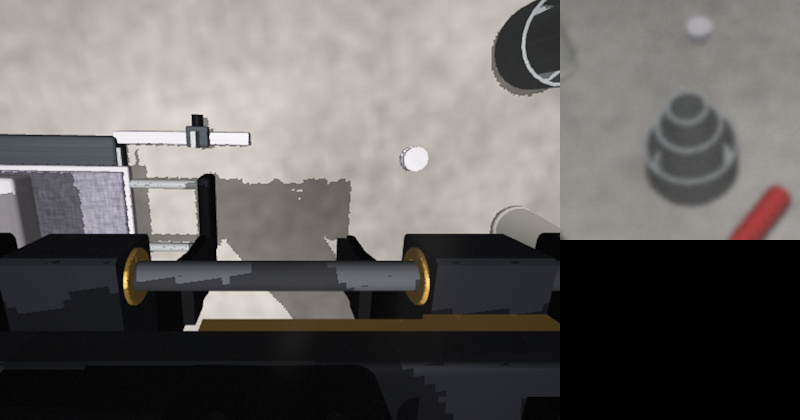

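The scene crop shows the three cups nested upright. In the wrist view the clamp is at (197,135) with its fin, and the platen side edge is near (122,155). I'll measure the fin and pointer.

```bash
python3 - <<'E'
from h import *
c=dict(np.load('w4.npz'));W=world(c)
th=np.radians(81.4);ex=np.array([np.cos(th),np.sin(th)]);ey=np.array([-ex[1],ex[0]]);H=np.array([.5083,.2392])
L=lambda w:np.c_[(w[...,:2]-H)@ex-.2,(w[...,:2]-H)@ey,w[...,2]]
w=W[100:165,90:260].reshape(-1,3);P=L(w)
f=P[(P[:,2]>.037)&(P[:,2]<.06)&(P[:,0]<-.135)&(P[:,1]<-.06)]
print('fin',len(f),f.min(0).round(4),f.max(0).round(4),np.median(f,0).round(4))
s=P[(P[:,2]>.01)&(P[:,2]<.034)&(P[:,0]<-.135)&(P[:,1]<-.06)];print('rail end',s.min(0).round(4),s.max(0).round(4))
d=P[(P[:,2]>.026)&(P[:,2]<.06)&(P[:,0]<-.135)&(P[:,1]<-.06)];print('saddle',d.min(0).round(4),d.max(0).round(4))
w=W[140:170,80:140].reshape(-1,3);P=L(w);q=P[(P[:,2]>.034)&(P[:,2]<.05)&(P[:,1]<-.057)&(P[:,1]>-.08)];print('pointer',len(q),np.median(q,0) if len(q) else 0,q.min(0) if len(q) else 0)
cv2.imwrite('pics/c5.png',cv2.resize(c['pixels'][105:185,80:270],None,fx=4,fy=4,interpolation=cv2.INTER_CUBIC))
E
```

```text
fin 126 [-0.1923 -0.0911  0.0373] [-0.1869 -0.0759  0.0512] [-0.1909 -0.0839  0.0493]
rail end [-0.2444 -0.1083  0.0101] [-0.1351 -0.0748  0.034 ]
saddle [-0.2017 -0.1083  0.0262] [-0.1773 -0.0748  0.0512]
pointer 96 [-0.10996201 -0.06605643  0.04329904] [-0.11178781 -0.07444761  0.03927214]
```

View pics/c5.png

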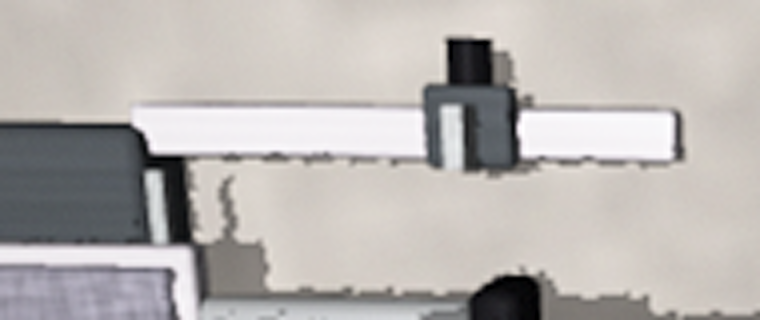

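The fin is at press x ≈ -0.1895 and the pointer at -0.110, so the draw is about 80 mm, or world (-0.012, -0.079). Next, the handle.

```bash
python3 -m creep '[{"x":-0.01,"y":0.04,"z":0,"spin":0},{"x":-0.019,"y":0.079,"z":0,"spin":0},{"x":-0.019,"y":0.079,"z":-0.04,"spin":0},{"x":-0.019,"y":0.079,"z":-0.09,"spin":0},{"x":-0.019,"y":0.079,"z":-0.13,"spin":0},{"x":-0.019,"y":0.079,"z":-0.13,"spin":0},{"x":-0.019,"y":0.079,"z":-0.13,"spin":0}]'
```

```text
time: 15.68
ee_pos: [0.5098, 0.237, 0.1166]
eef_rot: [-0.653, 0.758, -0.0, 0.001]
ft_force: [-0.5, -0.2, 1.0]
width: 0.0648
```

```bash
python3 -m creep '[{"x":-0.001,"y":0.002,"z":-0.03,"spin":0},{"x":-0.001,"y":0.002,"z":-0.055,"spin":0},{"x":-0.001,"y":0.002,"z":-0.067,"spin":0},{"x":-0.001,"y":0.002,"z":-0.068,"spin":0},{"x":-0.001,"y":0.002,"z":-0.068,"spin":0}]' && python3 -m creep '[{"x":0,"y":0,"z":0,"spin":0},{"x":0,"y":0,"z":0,"spin":0},{"x":0,"y":0,"z":0,"spin":0},{"x":0,"y":0,"z":0,"spin":0},{"x":0,"y":0,"z":0,"spin":0},{"x":0,"y":0,"z":0,"spin":0},{"x":0,"y":0,"z":0,"spin":0}]' 0.0 50
```

```text
time: 16.3
ee_pos: [0.5083, 0.2394, 0.0479]
eef_rot: [-0.653, 0.757, -0.0, 0.001]
ft_force: [-1.1, 0.2, 0.1]
width: 0.0649
time: 17.18
ee_pos: [0.5076, 0.2399, 0.0466]
eef_rot: [-0.653, 0.757, 0.0, 0.001]
ft_force: [1.8, 4.4, -4.1]
width: 0.0134
```

Gripped. Drawing out 80 mm along the slide axis.

```bash
python3 -m creep '[{"x":-0.0015,"y":-0.01,"z":0,"spin":0},{"x":-0.003,"y":-0.02,"z":0,"spin":0},{"x":-0.0045,"y":-0.03,"z":0,"spin":0},{"x":-0.006,"y":-0.04,"z":0,"spin":0},{"x":-0.0075,"y":-0.05,"z":0,"spin":0},{"x":-0.009,"y":-0.06,"z":0,"spin":0},{"x":-0.0105,"y":-0.07,"z":0,"spin":0},{"x":-0.0115,"y":-0.076,"z":0,"spin":0},{"x":-0.012,"y":-0.079,"z":0,"spin":0},{"x":-0.012,"y":-0.079,"z":0,"spin":0},{"x":-0.012,"y":-0.079,"z":0,"spin":0},{"x":-0.012,"y":-0.079,"z":0,"spin":0}]'
cat > m.py <<'E'
from h import *
import sys
c=r.camera('wrist');W=world(c)
th=np.radians(81.4);ex=np.array([np.cos(th),np.sin(th)]);ey=np.array([-ex[1],ex[0]]);H=np.array([.5083,.2392])
P=np.dstack([(W[...,:2]-H)@ex-.2,(W[...,:2]-H)@ey,W[...,2]])
k=(c['z_map']>0)&(abs(P[...,0]+.19)<.02)
f=k&(P[...,2]>.037)&(P[...,2]<.06)&(P[...,1]<-.077)&(P[...,1]>-.092)
p=k&(P[...,2]>.036)&(P[...,2]<.05)&(P[...,1]<-.060)&(P[...,1]>-.0745)
for n,m in(('fin',f),('ptr',p)):
    q=P[m]; vu=np.argwhere(m)
    if len(q): print(n,len(q),q.min(0).round(4),q.max(0).round(4),np.median(q,0).round(4),'px u',vu.mean(0)[::-1].round(1))
print(r.read_state()['ee_pos'],r.read_state()['ft_force'])
v,u=np.argwhere(f).mean(0).astype(int) if f.any() else (130,200)
u0,v0=max(0,min(u-60,440)),max(0,v-35)
cv2.imwrite(f'pics/{sys.argv[1]}.png',cv2.resize(c['pixels'][v0:v0+90,u0:u0+120],None,fx=6,fy=6,interpolation=cv2.INTER_CUBIC))
E
python3 m.py f1
```

```text
time: 18.68
ee_pos: [0.4953, 0.1627, 0.0466]
eef_rot: [-0.654, 0.757, 0.001, 0.001]
ft_force: [2.6, 11.6, -7.1]
width: 0.0134
fin 1264 [-0.1931 -0.0919  0.037 ] [-0.1855 -0.077   0.0517] [-0.1913 -0.0846  0.048 ] px u [60.1 78.1]
ptr 513 [-0.1912 -0.0738  0.0389] [-0.1858 -0.06    0.0451] [-0.1895 -0.0671  0.0433] px u [ 68.1 123.4]
[0.49528935 0.16265962 0.0465728 ] [ 2.65408888 11.23222246 -7.11277498]
```

View pics/f1.png

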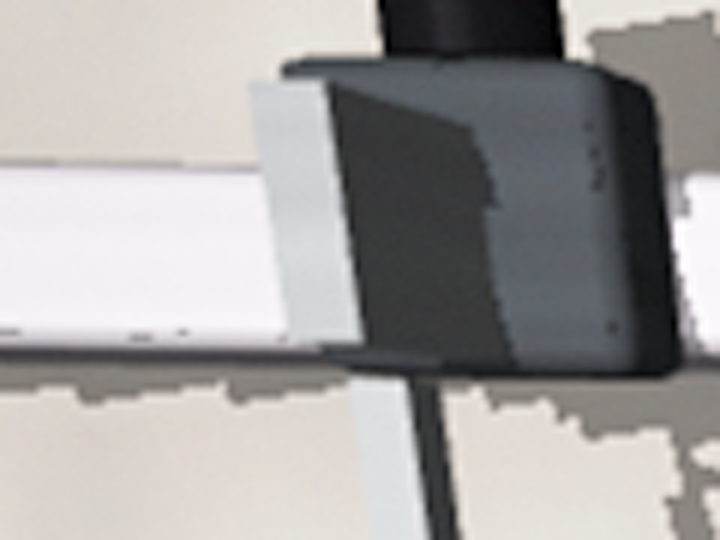

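The pointer strip at (385,450) stands nearly in line with the fin's bright top at (305,210), but perspective skews the view and the fin's shaded front face is included. I'll compare only the bright top faces.

```bash
cat > m2.py <<'E'
from h import *
th=np.radians(81.4);ex=np.array([np.cos(th),np.sin(th)]);ey=np.array([-ex[1],ex[0]]);H=np.array([.5083,.2392])
for cam in('wrist','top'):
    c=r.camera(cam);W=world(c);P=np.dstack([(W[...,:2]-H)@ex-.2,(W[...,:2]-H)@ey,W[...,2]])
    b=(c['pixels'].min(2)>130)&(abs(P[...,0]+.19)<.015)&(c['z_map']>0)
    for n,h,y0,y1,z0,z1 in(('fin',.05,-.0895,-.0785,.044,.06),('ptr',.044,-.073,-.060,.038,.056)):
        m=b&(P[...,2]>z0)&(P[...,2]<z1)&(P[...,1]>y0)&(P[...,1]<y1)
        if m.sum()<2: print(cam,n,m.sum());continue
        q=P[m]; X=np.array([ray(c,u,v,np.median(q[:,2]))[:2] for v,u in np.argwhere(m)]);x=(X-H)@ex-.2
        print(cam,n,m.sum(),'x pct',np.percentile(x,[3,50,97]).round(4),'mean depth-x',q[:,0].mean().round(4),'z',np.median(q[:,2]).round(4))
print(r.read_state()['ee_pos'])
E
python3 m2.py
```

```text
wrist fin 375 x pct [-0.1915 -0.1891 -0.1868] mean depth-x -0.1891 z 0.0497
wrist ptr 317 x pct [-0.1924 -0.1883 -0.1863] mean depth-x -0.1883 z 0.0436
top fin 6 x pct [-0.1925 -0.1908 -0.1891] mean depth-x -0.1908 z 0.0505
top ptr 0
[0.49530101 0.16266717 0.04658261]
```

The pointer is about 0.8 mm short, so I'll nudge it 1 mm.

```bash
python3 -m creep '[{"x":-0.0001,"y":-0.001,"z":0,"spin":0},{"x":-0.0001,"y":-0.001,"z":0,"spin":0},{"x":-0.0001,"y":-0.001,"z":0,"spin":0},{"x":-0.0001,"y":-0.001,"z":0,"spin":0}]'; python3 m2.py; python3 - <<'E'
from h import *
t=r.camera('top');s=r.camera('scene')
cv2.imwrite('pics/last.png',np.hstack([cv2.resize(s['pixels'],(400,300)),cv2.resize(t['pixels'],(400,300))]))
E
```

```text
time: 19.32
ee_pos: [0.4952, 0.1618, 0.0466]
eef_rot: [-0.654, 0.757, 0.001, 0.001]
ft_force: [2.1, 11.4, -7.6]
width: 0.0138
wrist fin 380 x pct [-0.1914 -0.1891 -0.1868] mean depth-x -0.1891 z 0.0496
wrist ptr 315 x pct [-0.1934 -0.1892 -0.1872] mean depth-x -0.1893 z 0.0435
top fin 5 x pct [-0.1921 -0.1906 -0.1892] mean depth-x -0.1907 z 0.0475
top ptr 0
[0.49514988 0.16174409 0.04657649]
```

View pics/last.png

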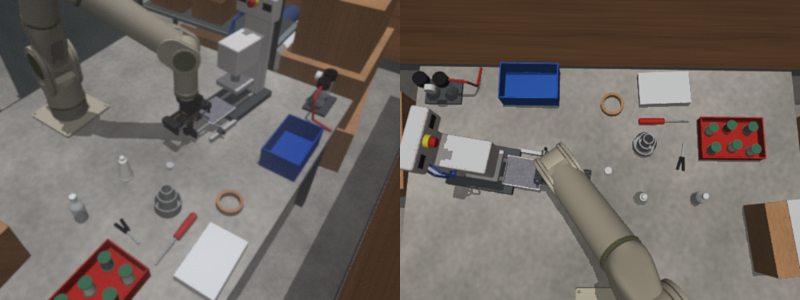

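The pointer (-0.1892) and fin (-0.1891) agree, the nest stands upright at (168,200), the other things are in place and the handle is still gripped. Handing in.

```bash
python3 -c "
from bench import r
print(r.close_job())"
```

```text
the job is handed in; nothing more can be done
None
```

The job is done and handed in: the three cups are nested, and the slide is held with its pointer opposite the fin. The robot clock stood at about 19.5 s.

- **Cups:** I set the middle cup upright in the wide one and the narrow cup upright in the middle one. The wide cup was not moved and still stands on the table clear of the slide. A top-camera check found the three cups within about 2 mm of a common centre, and the narrow rim read about 108 mm high. That is above the expected 104 mm, but this camera had also read the cup rims 3–7 mm high before anything was moved.
- **Slide:** I drew it out about 79 mm with a 50 N grip on the bar and still hold it there. After a 1 mm correction, the wrist camera put the pointer at press x = -189.2 mm and the fin at -189.1 mm.
- **Disagreements:** The top camera put the fin about 1.6 mm further out (-190.7 mm), from only 5 pixels and within its calibration error. It could not see the pointer at all, so the alignment rests on the wrist view.
- **Other items:** In the last pictures the other things on the table were where they started, judged by eye. The highest wrist force I read at the end of a move was about 14 N, while holding the spring.

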